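# Fit the cleaning roller of a bench strip cleaner

### The arm

A 6-joint arm with a two-finger parallel gripper is mounted at the origin on the work surface. World frame = base frame: x ahead of the robot, y to its left, z up, the work surface at z = 0. Lengths are in m, angles in rad, forces in N, time in s.
With the tool pointing down it reaches from about 0.35 to 0.975 m from the base axis. Payload 4.9 kg.
Tool frame: the origin (TCP) lies at the very end of the fingers, on their centre line; the grasp point (between the pads) lies 19 mm behind it (grasp_offset is the distance from the TCP to the grasp point, in m); x points along the fingers, y is the direction in which the jaws open and shut, and the axes are right-handed (so a half turn about x gives the same grasp; the last joint's range is limited). The gripper opens to 85 mm and grips with 20 to 120 N. Pads are 22 mm wide; open, the fingers measure 114 mm over their backs; the gripper's body (76 mm by 85 mm) begins 54 mm behind the grasp point. The pads swing forward as they close: fully open they stand 13 mm farther back than shut.
Start: joints at [-1.228, 0.053, 1.613, -0, 1.476, -0.119], TCP at [0.278, -0.56, 0.231] pointing down, gripper open.
Joint ranges: [-3.01, 3.01], [-1.01, 2.22], [0.06, 2.58], [-1.02, 4.17], [0.09, 2.62], [-3.14, 3.14]. Speed limits (rad/s): [2.57, 2.57, 3.14, 3.14, 3.14, 3.14].

### API

Orientations are given as a rotation vector (axis times angle).
In Python, from station import get_obs, get_image, camera_model, finish_job, grasp_offset gives the robot as it stands.
- The arm moves only by the shell command python3 -m crank 'ROWS' [OPENING] [FORCE]. ROWS is JSON, a list that holds one entry, the list of rows, each a list of 4 numbers: the shift along the world's x, y, z in m, then the turn about the world's z in degrees. In form: [[[dx, dy, dz, turn], ...]]. A call has 1 to 5 rows; each row is the pose to reach, as a shift and turn from the pose commanded when the call began; what a row does not reach only later rows make up. A row lasts 1/12 s, in which the tool goes at most 41.7 mm and 7.16 degrees, less where a joint would pass 70% of its speed; a pose out of reach is approached as far as the arm can. A call with a gripper value outside its range is refused whole. OPENING is the opening, from 0 (shut) to 1 (fully open), set as the call begins (- or left out, the last holds). The fingers move at their own pace and stop on an object; FORCE is the grip in N (left out, the last holds). Time passes only in rows, so rows that repeat a pose let the fingers close. It gives the time, the measured TCP pose, the force and the opening at its end, in the units of the state.
- get_obs(): the state, without advancing time (a new reading comes with each control period).
- get_image(name): name is "side" or "top"; returns (picture, depth): 400x640x3 uint8, red, green, blue; 400x640 float32, m along the optical axis (not along the pixel's ray), 0 where there is no reading.
- camera_model(name): a dict with "fx", "fy", "cx", "cy" (pixels), "xyz" and "attitude" of the camera in the world. Camera axes: x right, y down, z forward; pixel columns grow to the right and rows downward; lengths in m; the calibration is good to about 2 mm. A picture is of the moment at which its call begins. camera_model takes no time and is no camera call.
- finish_job(): hands the job in, once; it reports no verdict.
The state is a dict: "t": time; "q": joint angles; "dq": joint speeds; "effort": joint torques, N m; "tool_pos": TCP position; "tool_rot": TCP orientation; "contact_force": force on the tool from outside, world axes, zero at the start; "wrist_torque": the same for the moment, N m; "opening": finger opening in m.
Only numpy, scipy, OpenCV 4.12 (cv2) and the standard library are available. Lean on these libraries where they do the work, as an engineer would, in place of code of your own. Each camera call takes 0.05 s, during which the arm holds its last target.

### The job

Take the thicker of the two spare rubber rollers from its rest and fit it in the strip cleaner: ease both shaft ends down the two slanting slots together and press until both have gone past their spring catches and sit fully home, evenly, on the seats at the slot bottoms; how deep the seats are set today can only be felt. Press firmly but do not slam or force it, do not let the roller fall into the slots or onto the bench, and leave the thin roller and everything else on the bench where they are.

Things in the scene. Friction and masses are not known exactly. Their poses are not given: they have to be found in the camera images.
- thick_roller_centre (a point): Centre of the roller to fit: dark rubber sleeve 36 mm diameter, 100 mm long, on a 10 mm steel shaft 156 mm long in all; 0.25 to 0.4 kg. Its y runs along the shaft; x and z turn as it rolls. Ends alike: fits either way round. At the start level on its rest, centre 50 mm above the bench, bare shaft ends in V notches; sleeve free all round, 24 mm above the rest's foot.
- thick_end_a (a point): A point on the axis of the thick roller's shaft, 59 mm from its centre along its +y: the part that lies in a slot once fitted
- thick_end_b (a point): The same at 59 mm along its -y
- thin_roller_centre (a point): Centre of the other roller, to be left alone: same shaft and length, but sleeve only 24 mm in diameter, on an identical white rest. Which roller lies in the nearer rest changes.
- slots: The cleaner's two fixed slotted aluminium cheeks, one frame for both, slots at y = +59 and -59 mm. Origin midway between the slots, 120 mm above the bench; z points out along the slots, which lean 35 degrees from vertical towards the cleaner's open front; y is along the shaft; x across the slots, up and back. Below the origin it is free down to 54 mm above the bench.
- slot_a (a point): On the centre line of the slot at y = +59 mm, where the flare of its mouth begins, 33.5 mm out from the slots origin. Flare 10 mm long, each side about 6 mm wider at its end. Slot 11.5 mm wide below it. Cheeks 12 mm thick, 106 mm free between them: the sleeve has 3 mm of play each side.
- slot_b (a point): The same for the slot at y = -59 mm
- catch_a (a joint): Sprung steel leaf catch outside the cheek of slot_a: 0 rad shut, opens to 0.35. Seats and catches ride on one clamped nip carrier, set a little differently every day and not shown by these poses: with the roller home its shaft axis is 0 to 14 mm out along z from the slots origin, the same both sides. It must be felt: home is a hard stop on two brass seats.
- catch_b (a joint): The same catch at slot_b. The shaft meets the catches about 10 mm before home; the roller's weight does not open them: together they resist with some 8 to 16 N along the slot, then close over the shaft and grip it, so it stays where it is left, even short of home. Over 60 N between roller and cleaner counts as forcing.
- adhesive_roll (a point): Centre of the cleaner's fixed white adhesive roll, 60 mm diameter, 92 mm long, parallel to the slots' y, on arms 145 mm higher and 42 mm farther back than the slots origin. It stands in the way of a hand coming straight down on the seats: the hand must lean 25 to 45 degrees towards the open front, along the slots, where it is free.
- cleaner: The strip cleaner: fixed white base 220 x 240 mm, 46 mm high (96 mm at its back), with cheeks, catches and adhesive roll. Origin on the bench right below the slots origin; its open front faces its -x, z is up.
- rest_thick: White plastic rest of the thick roller, fixed, foot 56 x 150 x 8 mm, two end plates with V notches 66 mm either side of its middle, 56 mm high in all; origin under its centre, y along the roller
- rest_thin: The identical rest of the thin roller
- hex_keys: Bystander, to be left alone: red plastic hex-key holder with keys, about 30 x 90 x 35 mm, origin under its head
- head_block: Bystander, to be left alone: steel block 70 x 62 x 30 mm with four small square heads, origin under its centre
- jar: Bystander, to be left alone: clear jar with white lid, 48 mm diameter, 55 mm high, origin under its centre
- chip_tray: Bystander, to be left alone: black waffle tray of chips 135 x 100 x 10 mm, origin under its centre
- driver: Bystander, to be left alone: black-handled screwdriver 170 mm long, lying on the bench
- carton: Bystander, to be left alone: dark grey carton 110 x 170 x 60 mm with a plain green label, origin under its centre
Not all that is in view belongs to the job. What is shaped like the part that bears thick_roller_centre but purple or red is not meant.

How it is judged:
On the way, in this order (a step that is already met when the one before it is completed fails the run):
1. the thick roller is lifted clear of its rest (height (world z) of thick_roller_centre above 0.085 m and contact force between thick_roller and rest_thick below 0.05 N), for 0.1 s.
2. both shaft ends are home on the seats in their slots (((distance between thick_end_a and seat_a below 0.0215 m and distance between thick_end_b and seat_b below 0.0215 m) or (distance between thick_end_a and seat_b below 0.0215 m and distance between thick_end_b and seat_a below 0.0215 m)) and x of thick_end_a in the frame of slots between -0.0025 and 0.0025 m and x of thick_end_b in the frame of slots between -0.0025 and 0.0025 m and y of thick_roller_centre in the frame of slots between -0.005 and 0.005 m), for 0.2 s.
At the end, for the whole second after the job is handed in: Both shaft ends of the thick roller rest on the brass seats seat_a and seat_b in the two slots, either way round (shaft axis under 21.5 mm from each seat middle; fully home is 20 mm), within 2.5 mm across the slots and 5 mm of the middle between the cheeks, released and at rest (all of step 2 and linear speed of thick_roller below 0.02 m/s and contact force between thick_roller and the fingers below 0.05 N); the robot touches nothing.
It fails at once if the roller is slammed or forced (over 60 N between roller and cleaner) (contact force between thick_roller and cleaner above 60 N).
It fails at once if the roller is let fall into the slots (over 0.3 m/s there) (linear speed of thick_roller above 0.3 m/s and z of thick_roller_centre in the frame of slots between -0.03 and 0.05 m and x of thick_roller_centre in the frame of slots between -0.02 and 0.02 m).
It fails at once if the thick roller is dropped on the bench (height (world z) of thick_roller_centre below 0.035 m).
It fails at once if the thin roller is disturbed (over 20 mm) (distance of thin_roller_centre from where it was at the start of the episode above 0.02 m).
It fails at once if something else on the bench is pushed away (over 25 mm) (distance of any of hex_keys, head_block, jar, chip_tray, driver, carton from where it was at the start of the episode above 0.025 m).
It also fails if it takes over 40 s, if anything falls off the work surface, if the arm or the gripper's body presses on something with over 40 N, if the wrist force passes 120 N, or if a joint passes its speed limit or range.

## Working session

There is one attempt and no reset: what is moved stays moved. The work goes in short steps, Python scripts to look and compute and a shell command to move; the robot and the scene stay as the last step left them, time stands still between calls to the robot, and variables do not carry over. Pictures are saved under pics/ and viewed, and the job is handed in when it is done.

```bash
ls -la; mkdir -p pics
python3 - <<'E'
from station import *
import cv2,json
print(get_obs(), grasp_offset)
for n in("side","top"):
    print(n,camera_model(n))
    p,d=get_image(n); cv2.imwrite(f"pics/{n}0.png",p[:,:,::-1]); 
    import numpy as np; np.savez(f"{n}0.npz",p=p,d=d)
E
python3 -m crank --help | head -30
```

```text
total 12
drwxr-xr-x  3 agent agent 4096 Dec  7 01:31 .
drwxr-xr-x 23 root  root  4096 Dec  7 01:31 ..
drwxr-xr-x  2 agent agent 4096 Dec  7 01:31 pics
{'t': 0.0, 'q': array([-1.22802043e+00,  5.33781349e-02,  1.61431085e+00,  2.81345434e-05,
        1.47605552e+00, -1.18999124e-01]), 'dq': array([ 5.71061992e-04, -1.76935318e-03, -8.65462152e-05,  8.70352298e-04,
        1.41698220e-03,  3.20727052e-04]), 'effort': array([-7.22226059e-05, -3.93687522e+01, -3.70173812e+01, -1.15594535e-04,
        7.03882019e-03,  2.14540108e-05]), 'tool_pos': array([ 0.27825081, -0.55892371,  0.2300398 ]), 'tool_rot': array([ 1.96524138,  0.46419793, -1.96567029]), 'contact_force': array([ 0.52546042, -0.75331154,  0.09405423]), 'wrist_torque': array([-0.02736802,  0.04522437, -0.01840074]), 'opening': 0.08553026394349762} 0.0187
side {'fx': 503.05480920306906, 'fy': 503.05480920306906, 'cx': 320.8101234147022, 'cy': 199.84727543728542, 'xyz': array([ 0.14318257, -1.02874506,  1.31135837]), 'attitude': array([-2.34606467,  0.32335046, -0.14230353])}
top {'fx': 396.2079210565885, 'fy': 396.2079210565885, 'cx': 315.3305947224091, 'cy': 197.96202864563122, 'xyz': array([0.36489291, 0.03190038, 1.31128559]), 'attitude': array([-2.19862098,  2.17248246, -0.07614051])}invalid input: not JSON, or not a number
```

View pics/side0.png

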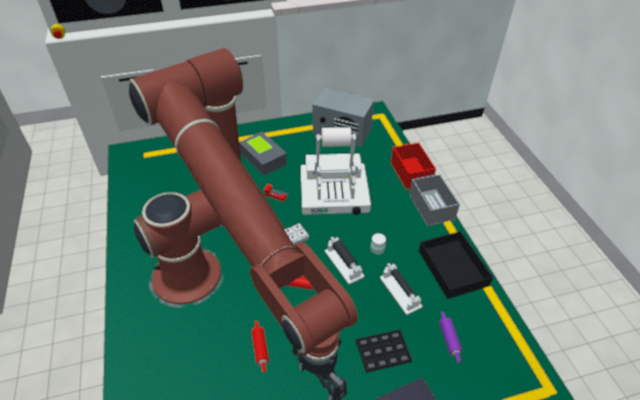

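View pics/top0.png

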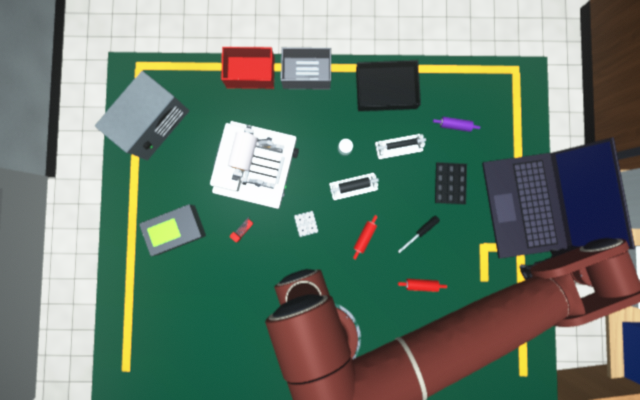

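```bash
cat > h.py <<'E'
import numpy as np, cv2
from scipy.spatial.transform import Rotation as R
from station import camera_model
def load(n,i=0):
    z=np.load(f"{n}{i}.npz"); return z['p'],z['d']
def cloud(n,d):
    c=camera_model(n); v,u=np.mgrid[0:d.shape[0],0:d.shape[1]]
    P=np.stack([(u-c['cx'])/c['fx']*d,(v-c['cy'])/c['fy']*d,d],-1)
    W=P@R.from_rotvec(c['attitude']).as_matrix().T+c['xyz']; W[d==0]=np.nan
    return W
def proj(n,X):
    c=camera_model(n); p=(np.atleast_2d(X)-c['xyz'])@R.from_rotvec(c['attitude']).as_matrix()
    return np.stack([p[:,0]/p[:,2]*c['fx']+c['cx'],p[:,1]/p[:,2]*c['fy']+c['cy']],1)
E
python3 - <<'E'
from h import *
print(R.from_rotvec([ 1.96524138,  0.46419793, -1.96567029]).as_matrix().round(3))
p,d=load('top'); W=cloud('top',d)
cv2.imwrite('pics/topz.png',cv2.resize(p[100:270,190:480,::-1],None,fx=2.75,fy=2.75,interpolation=cv2.INTER_CUBIC))
for u,v in[(354,186),(400,147),(345,146),(241,150),(268,160),(450,130),(500,300),(305,222)]: print(u,v,W[v,u].round(3))
p,d=load('side'); W=cloud('side',d)
cv2.imwrite('pics/sidez.png',cv2.resize(p[110:320,240:460,::-1],None,fx=2.8,fy=2.8,interpolation=cv2.INTER_CUBIC))
for u,v in[(345,257),(401,290),(335,195),(337,137)]: print(u,v,W[v,u].round(3))
E
```

```text
[[-0.001  0.446 -0.895]
 [ 0.002 -0.895 -0.446]
 [-1.    -0.002 -0.   ]]
354 186 [ 0.492 -0.089  0.066]
400 147 [ 0.629 -0.246  0.01 ]
345 146 [ 0.621 -0.06   0.055]
241 150 [0.558 0.226 0.297]
268 160 [0.574 0.186 0.05 ]
450 130 [ 0.69  -0.416  0.003]
500 300 [ 0.235 -0.304  0.584]
305 222 [0.377 0.066 0.013]
345 257 [ 0.491 -0.114  0.068]
401 290 [ 0.634 -0.241  0.011]
335 195 [0.546 0.172 0.052]
337 137 [0.557 0.207 0.284]
```

View pics/topz.png

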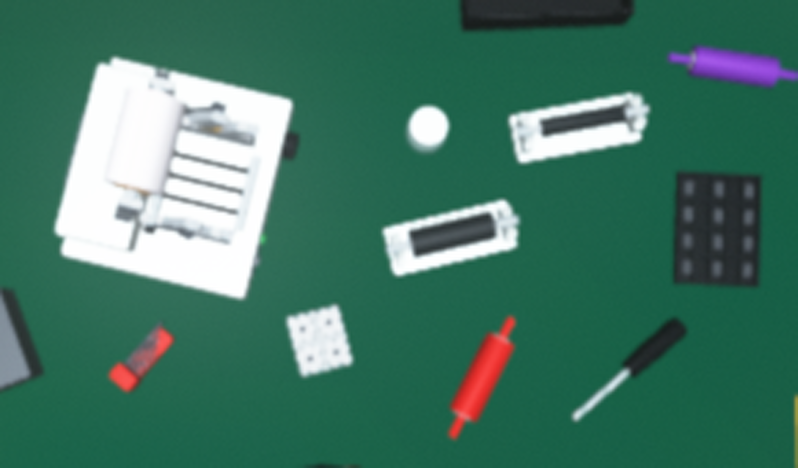

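View pics/sidez.png

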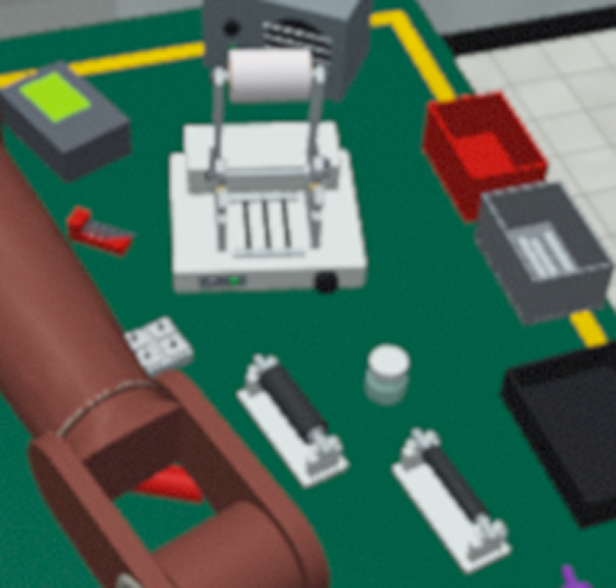

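Run:
```python
from h import *
Ws={}
for n in('top','side'):
    p,d=load(n); W=cloud(n,d); g=p.astype(int).max(-1)
    m=(g<90)&(W[...,2]>.045)&(W[...,2]<.075)&(abs(W[...,0]-.49)<.05)&(abs(W[...,1]+.1)<.09)
    k,l,s,c=cv2.connectedComponentsWithStats(m.astype(np.uint8)); b=1+s[1:,4].argmax(); m=l==b
    X=W[m]; 
    print(n,m.sum(),X.mean(0).round(4),X[:,2].max().round(4))
    r=cv2.minAreaRect(X[:,:2].astype(np.float32)*1000); print(r)
    # mask outline rays on plane z=.05
    vv,uu=np.nonzero(m); print('img rect',cv2.minAreaRect(np.stack([uu,vv],1).astype(np.float32)))
    # white rest mask foot
    m2=(g>150)&(abs(W[...,0]-.49)<.09)&(abs(W[...,1]+.1)<.12)&(W[...,2]<.02)&(W[...,2]>.003)
    X2=W[m2]; print('foot',len(X2),cv2.minAreaRect(X2[:,:2].astype(np.float32)*1000),np.median(X2[:,2]))
    # bench plane
    gm=(p[...,1].astype(int)>p[...,0]+40)&(d>0); B=W[gm]; B=B[(abs(B[:,2])<.03)]; A=np.c_[B[:,:2],np.ones(len(B))]; print('bench',np.linalg.lstsq(A,B[:,2],rcond=None)[0].round(4))
    # cleaner base
    z=W[...,2]; box=(abs(W[...,0]-.55)<.17)&(abs(W[...,1]-.2)<.17)
    mb=box&(g>150)&(abs(z-.046)<.012); X=W[mb]; print('base',len(X),cv2.minAreaRect(X[:,:2].astype(np.float32)*1000),np.median(X[:,2]))
    mb=box&(abs(z-.096)<.01); X=W[mb]; print('back',len(X),cv2.minAreaRect(X[:,:2].astype(np.float32)*1000))
    mr=box&(z>.225); X=W[mr]; print('roll',len(X),cv2.minAreaRect(X[:,:2].astype(np.float32)*1000),X[:,2].max())
    mc=box&(z>.105)&(z<.2); X=W[mc]; print('cheeks',len(X)); np.save(f'ch_{n}.npy',X)
```

```text
top 214 [ 0.4962 -0.0911  0.0655] 0.0726
((495.7831726074219, -89.31442260742188), (26.07071876525879, 90.74755859375), 13.738568305969238)
img rect ((354.31640625, 184.7196807861328), (8.3026762008667, 28.801694869995117), 76.75948333740234)
foot 296 ((496.96539306640625, -92.68106079101562), (60.609249114990234, 149.0226287841797), 14.01861572265625) 0.00773473533891833
bench [ 0.0013 -0.0011 -0.0006]
base 2653 ((545.6980590820312, 195.4337921142578), (295.3186340332031, 258.70501708984375), 76.746337890625) 0.045783034201374084
back 1156 ((566.6826171875, 247.8727569580078), (194.77267456054688, 200.3700408935547), 76.98379516601562)
roll 959 ((561.688720703125, 228.35223388671875), (59.064918518066406, 139.4966583251953), 77.36332702636719) 0.29917024639301437
cheeks 407
side 276 [ 0.4931 -0.0947  0.0651] 0.0741
((494.9372253417969, -89.40486145019531), (36.14339828491211, 98.27135467529297), 13.168989181518555)
img rect ((344.37689208984375, 253.984619140625), (30.083086013793945, 10.61240005493164), 52.12501525878906)
foot 332 ((494.3454895019531, -75.04978942871094), (65.49856567382812, 184.16827392578125), 10.917001724243164) 0.009630109052739644
bench [0.0005 0.0007 0.0017]
base 1782 ((542.6068115234375, 197.83035278320312), (303.0519714355469, 259.1459045410156), 76.25719451904297) 0.048170940383960414
back 836 ((562.9669799804688, 247.10696411132812), (198.13201904296875, 198.70851135253906), 76.85490417480469)
roll 642 ((558.3932495117188, 225.56170654296875), (59.862918853759766, 137.12005615234375), 80.1154556274414) 0.3016439983830117
cheeks 383
```

Run:
```python
from h import *
from scipy.optimize import least_squares
for n in('top','side'):
    p,d=load(n); W=cloud(n,d); z=W[...,2]
    g=p.astype(int).min(-1)
    box=(abs(W[...,0]-.56)<.1)&(abs(W[...,1]-.226)<.06)&(z>.24)
    m=cv2.morphologyEx(box.astype(np.uint8),cv2.MORPH_OPEN,np.ones((7,7)))>0
    X=W[m]; X=X[np.isfinite(X[:,0])]
    def f(q):
        x0,y0,z0,a=q; ax=np.array([-np.sin(a),np.cos(a),0]); v=X-[x0,y0,z0]; v=v-np.outer(v@ax,ax); return np.linalg.norm(v,axis=1)-.03
    s=least_squares(f,[.56,.226,.265,np.radians(77)],loss='soft_l1',f_scale=.002)
    a=s.x[3]; ax=np.array([-np.sin(a),np.cos(a)]); t=X[:,:2]@ax; tm=(np.percentile(t,1)+np.percentile(t,99))/2
    c=s.x[:2]+ax*(tm-s.x[:2]@ax); print(n,len(X),'roll c',c.round(4),s.x[2].round(4),'ang',np.degrees(a).round(2),'len',np.ptp(np.percentile(t,[1,99])).round(3),'rms',np.abs(s.fun).mean().round(4))
    # cheeks in slots frame
    cx=np.array([np.cos(np.radians(76.9)),np.sin(np.radians(76.9))]); cy=np.array([-cx[1],cx[0]])
    o=c-.042*cx; print('origin',o.round(4))
    C=np.load(f'ch_{n}.npy'); L=np.c_[(C[:,:2]-o)@cx,(C[:,:2]-o)@cy,C[:,2]]
    k=(L[:,0]<0.03)&(L[:,0]>-.06)&(L[:,2]<.19); L=L[k]
    for sgn in(1,-1):
        q=L[L[:,1]*sgn>0]; print(sgn,len(q),'y pct',np.percentile(q[:,1],[2,25,50,75,98]).round(3),'x',np.percentile(q[:,0],[2,50,98]).round(3),'z',np.percentile(q[:,2],[2,50,98]).round(3))
    # base front edge
    mb=(np.min(p,-1)>140)&(abs(z-.046)<.008)&(abs(W[...,0]-.55)<.2)&(abs(W[...,1]-.19)<.2)
    B=W[mb]; L=np.c_[(B[:,:2]-o)@cx,(B[:,:2]-o)@cy]; print('base x',np.percentile(L[:,0],[.5,2,98,99.5]).round(3),'y',np.percentile(L[:,1],[.5,2,98,99.5]).round(3))
```

```text
top 859 roll c [0.5694 0.2277] 0.2641 ang 77.31 len 0.111 rms 0.0028
origin [0.5598 0.1868]
1 148 y pct [0.061 0.064 0.068 0.072 0.081] x [-0.046 -0.008  0.028] z [0.119 0.148 0.171]
-1 188 y pct [-0.066 -0.057 -0.051 -0.047 -0.046] x [-0.046 -0.006  0.028] z [0.109 0.145 0.17 ]
base x [-0.066 -0.064  0.134  0.148] y [-0.112 -0.11   0.125  0.127]
side 501 roll c [0.5588 0.2324] 0.267 ang 76.34 len 0.094 rms 0.0028
origin [0.5493 0.1915]
1 105 y pct [0.052 0.056 0.06  0.065 0.073] x [-0.048 -0.013  0.012] z [0.107 0.149 0.173]
-1 124 y pct [-0.075 -0.065 -0.06  -0.055 -0.054] x [-0.048 -0.011  0.016] z [0.106 0.146 0.172]
base x [-0.069 -0.066  0.129  0.147] y [-0.12  -0.117  0.116  0.118]
```

```bash
for i in 1 ; do python3 -m crank '[[[0.033,0.021,0.008,4],[0.066,0.042,0.016,8],[0.099,0.063,0.024,12],[0.132,0.084,0.032,16],[0.165,0.105,0.04,20]]]'; done; python3 -m crank '[[[0.033,0.021,0.008,4],[0.066,0.042,0.016,8],[0.099,0.063,0.024,12],[0.132,0.084,0.032,16],[0.165,0.105,0.04,20]]]'; python3 -c "
from h import *
from station import get_obs
o=get_obs();print(o['q'].round(3));print(R.from_rotvec(o['tool_rot']).as_matrix().round(3))"
```

```text
t: 0.52
tool_pos: [0.4445, -0.4532, 0.2711]
tool_rot: [1.741, 0.751, -1.742]
contact_force: [0.3, -0.6, -1.2]
opening: 0.0851
t: 0.93
tool_pos: [0.6097, -0.348, 0.311]
tool_rot: [1.502, 0.989, -1.503]
contact_force: [0.5, -0.9, -0.2]
opening: 0.0853
[-0.624  0.2    1.322 -0.     1.621 -0.217]
[[-0.001  0.918 -0.396]
 [ 0.    -0.396 -0.918]
 [-1.    -0.001 -0.   ]]
```

```bash
python3 -m crank '[[[0.038,0.014,0.008,2],[0.076,0.028,0.016,4],[0.114,0.042,0.024,6],[0.152,0.056,0.03,8],[0.19,0.07,0.03,10]]]';python3 -m crank '[[[0.038,0.01,0,1],[0.076,0.02,0,2],[0.114,0.03,0,2],[0.152,0.03,0,2],[0.19,0.03,0,2]]]'; python3 -c "
from h import *
from station import get_obs
o=get_obs();print(o['q'].round(3));print(R.from_rotvec(o['tool_rot']).as_matrix().round(3))"
```

```text
t: 1.35
tool_pos: [0.8003, -0.2785, 0.3428]
tool_rot: [1.38, 1.087, -1.379]
contact_force: [1.0, -0.3, 0.3]
opening: 0.0851
t: 1.77
tool_pos: [0.9468, -0.2422, 0.3275]
tool_rot: [1.361, 1.095, -1.346]
contact_force: [3.7, -2.5, 34.6]
opening: 0.0856
[-3.270e-01  1.083e+00  5.400e-02  1.000e-03  1.990e+00 -1.250e-01]
[[ 0.014  0.98  -0.2  ]
 [-0.003 -0.2   -0.98 ]
 [-1.     0.014  0.001]]
```

```bash
python3 -m crank '[[[-0.02,0,0,0],[-0.03,0,0,0]]]'; python3 -c "
from h import *
from station import get_obs
o=get_obs();print(o['q'].round(4));print(R.from_rotvec(o['tool_rot']).as_matrix().round(4))"
```

```text
t: 1.93
tool_pos: [0.9154, -0.2415, 0.2975]
tool_rot: [1.351, 1.127, -1.367]
contact_force: [0.3, -0.6, -1.5]
opening: 0.0852
[-3.3690e-01  9.1200e-01  3.7650e-01  1.7000e-03  1.8738e+00 -1.3650e-01]
[[-0.0191  0.9799 -0.1986]
 [ 0.0084 -0.1985 -0.9801]
 [-0.9998 -0.0204 -0.0044]]
```

```bash
cat > st.py <<'E'
from h import *
from station import get_obs
o=get_obs();M=R.from_rotvec(o['tool_rot']).as_matrix();print('q',o['q'].round(4),'tool x',M[:,0].round(4),'y',M[:,1].round(4),'f',o['contact_force'].round(1),'tq',o['wrist_torque'].round(2),'tilt',np.degrees(np.arccos(-M[2,0])).round(2))
E
python3 -m crank '[[[0,0,0,0],[0,0,0,0]]]'; python3 st.py
```

```text
t: 2.1
tool_pos: [0.9159, -0.2432, 0.3301]
tool_rot: [1.362, 1.093, -1.344]
contact_force: [-0.1, -0.5, 1.3]
opening: 0.085
q [-3.3840e-01  8.9000e-01  3.5710e-01  1.8000e-03  1.8776e+00 -1.3620e-01] tool x [ 0.0165 -0.0039 -0.9999] y [ 0.9796 -0.2003  0.0169] f [-0.1 -0.5  1.3] tq [0.06 0.   0.01] tilt 0.97
```

```bash
cat > fit.py <<'E'
from h import *
from scipy.optimize import least_squares
D=[([-1.22802,.053378,1.61431,0,1.476055,-.119],[.27825,-.55892,.23004]),
([-.624,.2,1.322,0,1.621,-.217],[.6097,-.348,.311]),
([-.327,1.083,.054,.001,1.99,-.125],[.9468,-.2422,.3275]),
([-.3369,.912,.3765,.0017,1.8738,-.1365],[.9154,-.2415,.2975]),
([-.3384,.89,.3571,.0018,1.8776,-.1362],[.9159,-.2432,.3301])]
def fk(q,P):
    l1,l2,o2,a,H,l3,b=P; s=q[1]+q[2]; t=s+q[4]
    r=a+l1*np.sin(q[1])+l2*np.sin(s)+o2*np.cos(s)+l3*np.sin(t)
    z=H+l1*np.cos(q[1])+l2*np.cos(s)-o2*np.sin(s)+l3*np.cos(t)
    return np.array([r*np.cos(q[0])-b*np.sin(q[0]),r*np.sin(q[0])+b*np.cos(q[0]),z])
f=lambda P:np.concatenate([fk(q,P)-x for q,x in D])
s=least_squares(f,[.5,.5,0,0,.2,.3,.05]);print(s.x.round(4),np.abs(f(s.x)).max())
E
python3 fit.py
```

```text
[ 0.4281  0.6113  0.0927 -0.0017  0.2406  0.2865  0.0744] 0.0005477357384864323
```

```bash
python3 -m crank '[[[0.012,-0.004,0,0],[0.024,-0.008,0,0],[0.06,-0.02,0,0],[0.1,-0.033,0,0],[0.14,-0.047,0,0]]]';python3 st.py
```

```text
t: 2.52
tool_pos: [0.9594, -0.2616, 0.3068]
tool_rot: [1.372, 1.066, -1.323]
contact_force: [-0.8, -0.2, 0.7]
opening: 0.0855
q [-0.342   1.1044  0.0549  0.0042  1.934  -0.1389] tool x [ 0.0468 -0.0124 -0.9988] y [ 0.9786 -0.1999  0.0483] f [-0.8 -0.2  0.7] tq [ 0.05 -0.04  0.01] tilt 2.77
```

```bash
python3 -m crank '[[[0.038,-0.013,0.008,0],[0.076,-0.026,0.016,0],[0.114,-0.039,0.024,0],[0.152,-0.052,0.032,0],[0.19,-0.065,0.04,0]]]';python3 st.py
```

```text
t: 2.93
tool_pos: [0.9699, -0.2718, 0.2954]
tool_rot: [1.381, 1.039, -1.301]
contact_force: [-0.4, 0.4, -0.5]
opening: 0.0854
q [-0.3488  1.1165  0.0549  0.0068  1.891  -0.145 ] tool x [ 0.0764 -0.0209 -0.9969] y [ 0.9768 -0.1992  0.0791] f [-0.4  0.4 -0.5] tq [ 0.03  0.04 -0.  ] tilt 4.55
```

```bash
python3 -m crank '[[[0.039,-0.013,0.008,0]]]';python3 st.py;python3 -m crank '[[[0.039,-0.013,0.008,0]]]' >/dev/null;python3 st.py
```

```text
t: 3.02
tool_pos: [0.9773, -0.2757, 0.2922]
tool_rot: [1.388, 1.018, -1.284]
contact_force: [0.4, -0.4, 0.1]
opening: 0.0857
q [-0.3504  1.1205  0.0549  0.0089  1.8624 -0.1463] tool x [ 0.1001 -0.0275 -0.9946] y [ 0.9746 -0.1983  0.1036] f [ 0.4 -0.4  0.1] tq [ 0.03  0.05 -0.04] tilt 5.96
q [-0.3523  1.1248  0.0549  0.0109  1.8328 -0.1475] tool x [ 0.1244 -0.0345 -0.9916] y [ 0.9718 -0.1977  0.1288] f [-0.8 -0.   0.4] tq [0.03 0.06 0.01] tilt 7.42
```

```bash
python3 -m crank '[[[0.039,-0.006,0.012,0]]]' >/dev/null
python3 -m crank '[[[0.039,-0.006,0.012,0]]]' >/dev/null
python3 -m crank '[[[0.039,-0.006,0.012,0]]]' >/dev/null
python3 -m crank '[[[0.039,-0.006,0.012,0]]]' >/dev/null
python3 -m crank '[[[0.039,-0.006,0.012,0]]]'; python3 st.py
```

```text
t: 3.52
tool_pos: [1.0242, -0.2665, 0.295]
tool_rot: [1.429, 0.89, -1.179]
contact_force: [-0.1, -0.2, 0.0]
opening: 0.0858
q [-0.329   1.1253  0.0549  0.0162  1.7074 -0.1242] tool x [ 0.2429 -0.066  -0.9678] y [ 0.949  -0.1908  0.2512] f [-0.1 -0.2  0. ] tq [0.07 0.14 0.02] tilt 14.58
```

```bash
python3 -m crank '[[[0.039,-0.006,0.015,0]]]' >/dev/null
python3 -m crank '[[[0.039,-0.006,0.015,0]]]' >/dev/null
python3 -m crank '[[[0.039,-0.006,0.015,0]]]' >/dev/null
python3 -m crank '[[[0.039,-0.006,0.015,0]]]' >/dev/null
python3 -m crank '[[[0.039,-0.006,0.015,0]]]' >/dev/null
python3 -m crank '[[[0.039,-0.006,0.015,0]]]' >/dev/null
python3 -m crank '[[[0.039,-0.006,0.015,0]]]' >/dev/null
python3 -m crank '[[[0.039,-0.006,0.015,0]]]' >/dev/null
python3 -m crank '[[[0.039,-0.006,0.015,0]]]' >/dev/null
python3 -m crank '[[[0.039,-0.006,0.015,0]]]'; python3 st.py
```

```text
t: 4.35
tool_pos: [1.0914, -0.2505, 0.3321]
tool_rot: [1.487, 0.68, -0.995]
contact_force: [-0.8, 1.3, 0.1]
opening: 0.0854
q [-0.2975  1.114   0.055   0.0224  1.4668 -0.0937] tool x [ 0.4697 -0.1207 -0.8746] y [ 0.8587 -0.1678  0.4843] f [-0.8  1.3  0.1] tq [ 0.06  0.21 -0.04] tilt 29.01
```

```bash
python3 -m crank '[[[0.039,-0.008,0.015,0]]]' >/dev/null
python3 -m crank '[[[0.039,-0.008,0.015,0]]]' >/dev/null
python3 -m crank '[[[-0.006,0.002,-0.002,0],[-0.018,0.005,-0.006,0],[-0.036,0.01,-0.01,2],[-0.06,0.015,-0.01,5],[-0.09,0.02,-0.01,8]]]' 0.65
python3 st.py
```

```text
t: 4.93
tool_pos: [1.0132, -0.2313, 0.3302]
tool_rot: [1.43, 0.734, -0.848]
contact_force: [0.7, -0.2, -0.0]
opening: 0.0559
q [-0.327   0.6917  0.7219  0.1245  1.1834 -0.2847] tool x [ 0.5265 -0.0571 -0.8483] y [ 0.8477 -0.0408  0.5289] f [ 0.7 -0.2 -0. ] tq [-0.04  0.26 -0.01] tilt 31.98
```

```bash
python3 -m crank '[[[-0.037,0.009,-0.005,1],[-0.074,0.018,-0.01,2],[-0.111,0.027,-0.015,3],[-0.148,0.036,-0.02,4],[-0.185,0.045,-0.025,5]]]' >/dev/null
python3 -m crank '[[[-0.037,0.009,-0.010,1],[-0.074,0.018,-0.02,2],[-0.111,0.027,-0.03,3],[-0.148,0.036,-0.04,4],[-0.185,0.045,-0.05,5]]]' >/dev/null
python3 -m crank '[[[-0.037,0.009,-0.016,1],[-0.074,0.018,-0.032,2],[-0.111,0.027,-0.048,3],[-0.148,0.036,-0.064,5],[-0.182,0.044,-0.08,7]]]'
python3 st.py
python3 - <<'E'
from h import *
from station import *
for n in("side","top"):
    p,d=get_image(n); cv2.imwrite(f"pics/{n}1.png",p[:,:,::-1]); np.savez(f"{n}1.npz",p=p,d=d)
    cv2.imwrite(f'pics/{n}1z.png',cv2.resize(p[100:300,200:480,::-1],None,fx=2.8,fy=2.8,interpolation=cv2.INTER_CUBIC))
E
```

```text
t: 6.18
tool_pos: [0.4611, -0.0983, 0.1759]
tool_rot: [1.278, 0.917, -0.619]
contact_force: [-0.8, -0.5, 0.4]
opening: 0.0555
q [-0.5974 -0.6716  2.3468  0.4326  1.0894 -0.9663] tool x [ 0.5205  0.0953 -0.8485] y [0.8226 0.2104 0.5282] f [-0.8 -0.5  0.4] tq [-0.1   0.31 -0.01] tilt 31.95
```

View pics/side1z.png

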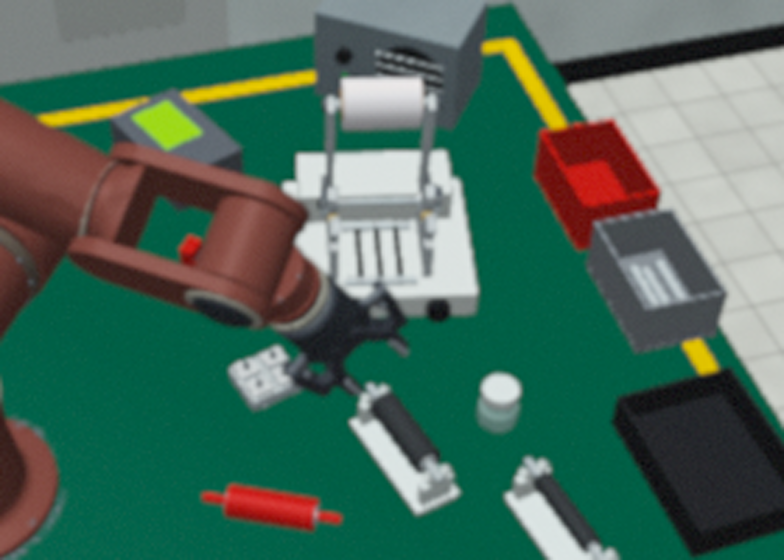

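View pics/top1z.png

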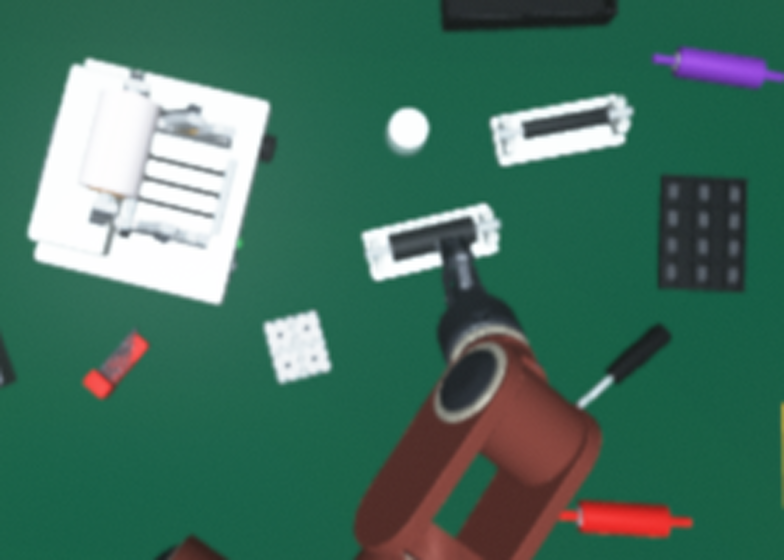

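```bash
cat >> h.py <<'E'
def ray(n,uv,z):
    c=camera_model(n); uv=np.atleast_2d(uv); D=np.c_[(uv[:,0]-c['cx'])/c['fx'],(uv[:,1]-c['cy'])/c['fy'],np.ones(len(uv))]@R.from_rotvec(c['attitude']).as_matrix().T
    return c['xyz']+D*((z-c['xyz'][2])/D[:,2])[:,None]
E
python3 - <<'E'
from h import *
for n,i in(('top',0),('side',1),('side',0)):
    p,d=load(n,i); g=p.astype(int).max(-1)
    uu,vv=np.meshgrid(np.arange(640),np.arange(400))
    P=ray(n,np.c_[uu.ravel(),vv.ravel()],.06).reshape(400,640,3)
    m=(g<110)&(abs(P[...,0]-.495)<.05)&(abs(P[...,1]+.09)<.08)
    k,l,s,c=cv2.connectedComponentsWithStats(m.astype(np.uint8)); m=l==1+s[1:,4].argmax()
    r=cv2.minAreaRect((P[m][:,:2]*1000).astype(np.float32)); print(n,i,m.sum(),r)
    X=P[m][:,:2]; 
    for az in(103.5,):
        ax=np.array([np.cos(np.radians(az)),np.sin(np.radians(az))]); nn=np.array([ax[1],-ax[0]])
        t=X@ax; w=X@nn; print(' t',np.percentile(t,[1,50,99]).round(4),'w',np.percentile(w,[2,50,98]).round(4), 'c',(ax*(np.percentile(t,1)+np.percentile(t,99))/2+nn*np.median(w)).round(4))
    e=np.linalg.svd(X-X.mean(0),full_matrices=False)[2][0]; print(' pca az',np.degrees(np.arctan2(e[1],e[0])).round(2)%180,X.mean(0).round(4))
E
```

```text
top 0 325 ((525.7147216796875, -90.82775115966797), (35.18995666503906, 155.99420166015625), 0.6855398416519165)
 t [-0.2886 -0.1864 -0.1334] w [0.4746 0.4995 0.5207] c [ 0.535  -0.0886]
 pca az 94.94 [ 0.5322 -0.0736]
side 1 696 ((505.1346130371094, -90.03739166259766), (79.39061737060547, 159.74533081054688), 0.11522699892520905)
 t [-0.2851 -0.1973 -0.1288] w [0.4433 0.481  0.5176] c [ 0.516  -0.0889]
 pca az 95.97 [ 0.5129 -0.082 ]
side 0 694 ((505.1346130371094, -90.03739166259766), (79.39061737060547, 159.74533081054688), 0.11522699892520905)
 t [-0.2851 -0.1975 -0.1288] w [0.4433 0.4811 0.5176] c [ 0.5161 -0.0889]
 pca az 95.85 [ 0.5129 -0.0821]
```

Run:
```python
from h import *
for n,i in(('top',0),('side',1),('side',0)):
    p,d=load(n,i); q=p.astype(int); g=q.max(-1)
    uu,vv=np.meshgrid(np.arange(640),np.arange(400))
    P=ray(n,np.c_[uu.ravel(),vv.ravel()],.06).reshape(400,640,3)
    m=(g<110)&(g-q.min(-1)<30)&(abs(P[...,0]-.495)<.045)&(abs(P[...,1]+.09)<.08)
    k,l,s,c=cv2.connectedComponentsWithStats(m.astype(np.uint8)); m=l==1+s[1:,4].argmax()
    r=cv2.minAreaRect((P[m][:,:2]*1000).astype(np.float32)); print(n,i,m.sum(),r)
    X=P[m][:,:2]; az=103.5
    ax=np.array([np.cos(np.radians(az)),np.sin(np.radians(az))]); nn=np.array([ax[1],-ax[0]])
    t=X@ax; w=X@nn; print(' t',np.percentile(t,[1,50,99]).round(4),'w',np.percentile(w,[2,50,98]).round(4), 'c',(ax*(np.percentile(t,1)+np.percentile(t,99))/2+nn*np.median(w)).round(4))
    e=np.linalg.svd(X-X.mean(0),full_matrices=False)[2][0]; print(' pca az',np.degrees(np.arctan2(e[1],e[0])).round(2)%180,X.mean(0).round(4))
```

```text
top 0 260 ((496.14898681640625, -89.90104675292969), (27.882122039794922, 94.17770385742188), 13.956235885620117)
 t [-0.2495 -0.2033 -0.1578] w [0.448  0.4614 0.4748] c [ 0.4962 -0.0903]
 pca az 103.94 [ 0.4962 -0.0903]
side 1 280 ((494.317626953125, -92.70774841308594), (36.409820556640625, 110.32258605957031), 16.2524356842041)
 t [-0.2575 -0.2041 -0.1522] w [0.4424 0.459  0.4754] c [ 0.4942 -0.092 ]
 pca az 103.94 [ 0.4938 -0.0911]
side 0 279 ((494.5563049316406, -93.52655029296875), (36.409820556640625, 108.61682891845703), 16.2524356842041)
 t [-0.2575 -0.2043 -0.1527] w [0.4424 0.459  0.4754] c [ 0.4942 -0.0923]
 pca az 104.11 [ 0.4938 -0.0913]
```

```bash
python3 -m crank '[[[0,0.001,-0.036,0],[0.001,0.001,-0.0715,0],[0.015,0.004,-0.095,0],[0.03,0.0065,-0.119,0],[0.042,0.0085,-0.139,0]]]' 
python3 -m crank '[[[0,0,0,0],[0,0,0,0]]]'; python3 st.py
```

```text
t: 6.7
tool_pos: [0.5066, -0.0913, 0.0362]
tool_rot: [1.28, 0.915, -0.622]
contact_force: [0.6, 0.3, 0.8]
opening: 0.0558
t: 6.87
tool_pos: [0.5047, -0.0901, 0.0353]
tool_rot: [1.281, 0.921, -0.622]
contact_force: [0.6, -0.2, -0.3]
opening: 0.0555
q [-0.512  -0.2836  2.3503  0.5458  0.709  -1.1026] tool x [ 0.5167  0.0973 -0.8506] y [0.8254 0.2071 0.5252] f [ 0.6 -0.2 -0.3] tq [-0.06  0.3   0.04] tilt 31.72
```

```bash
python3 -m crank '[[[0,0,0,0],[0,0,0,0],[0,0,0,0],[0,0,0,0]]]' 0 60; python3 st.py
```

```text
t: 7.2
tool_pos: [0.5044, -0.0907, 0.0371]
tool_rot: [1.28, 0.916, -0.621]
contact_force: [-3.7, -0.8, 5.0]
opening: 0.0341
q [-0.5133 -0.291   2.3532  0.5462  0.7088 -1.1032] tool x [ 0.5204  0.0948 -0.8486] y [0.8234 0.2075 0.5282] f [-3.7 -0.8  5. ] tq [-0.17  0.29 -0.  ] tilt 31.94
```

```bash
python3 -m crank '[[[0,0,0.01,0],[0,0,0.03,0],[0,0,0.06,0],[0,0,0.09,0],[0,0,0.12,0]]]'; python3 st.py
python3 -m crank '[[[0.003,0.02,0.005,6],[0.007,0.043,0.01,12],[0.01,0.066,0.015,18.5],[0.014,0.09,0.02,25],[0.017,0.113,0.025,31.4]]]'
python3 st.py
```

```text
t: 7.62
tool_pos: [0.5014, -0.0889, 0.1549]
tool_rot: [1.281, 0.923, -0.624]
contact_force: [0.4, 0.2, -3.1]
opening: 0.0342
q [-0.5127 -0.5141  2.2872  0.4209  0.9721 -0.9182] tool x [ 0.5147  0.0976 -0.8518] y [0.8269 0.2062 0.5232] f [ 0.4  0.2 -3.1] tq [-0.1   0.51 -0.01] tilt 31.59
t: 8.03
tool_pos: [0.5188, 0.0246, 0.1795]
tool_rot: [0.961, 1.213, -0.188]
contact_force: [0.1, -1.2, -3.3]
opening: 0.034
q [-0.3574 -0.4087  2.174   0.5339  1.1597 -1.3108] tool x [ 0.3876  0.3532 -0.8514] y [0.5944 0.6102 0.5238] f [ 0.1 -1.2 -3.3] tq [-0.42  0.39 -0.03] tilt 31.63
```

```bash
python3 -m crank '[[[0.003,0.023,0.004,6.3],[0.007,0.046,0.008,12.6],[0.01,0.069,0.012,18.9],[0.014,0.09,0.015,25.2],[0.018,0.11,0.018,31.4]]]' >/dev/null
python3 -m crank '[[[0,0,0,0],[0,0,0,0]]]'
python3 st.py;  python3 - <<'E'
from h import *
from station import *
for n in("side","top"):
    p,d=get_image(n); np.savez(f"{n}2.npz",p=p,d=d)
    b=(100,240,270,420) if n=='side' else (110,230,190,340)
    cv2.imwrite(f'pics/{n}2z.png',cv2.resize(p[b[0]:b[1],b[2]:b[3],::-1],None,fx=4,fy=4,interpolation=cv2.INTER_CUBIC))
E
```

```text
t: 8.62
tool_pos: [0.5375, 0.134, 0.1973]
tool_rot: [0.601, 1.429, 0.242]
contact_force: [-0.8, 0.1, -4.0]
opening: 0.0342
q [-0.1631 -0.2037  1.9836  0.5651  1.328  -1.626 ] tool x [ 0.1484  0.5023 -0.8518] y [0.1936 0.83   0.5232] f [-0.8  0.1 -4. ] tq [-0.53  0.14 -0.02] tilt 31.59
```

View pics/side2z.png

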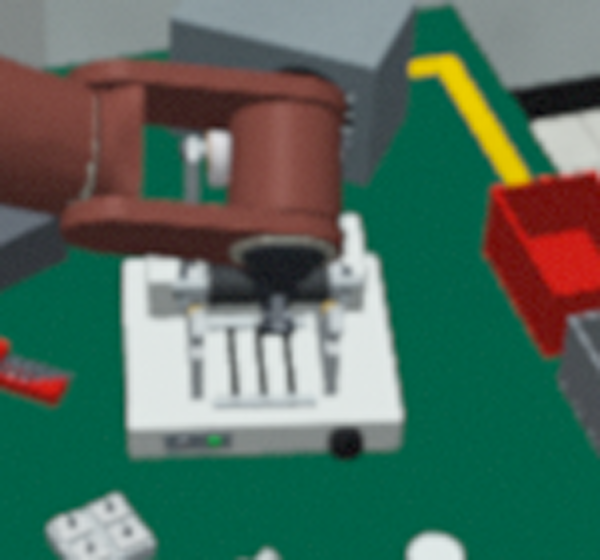

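View pics/top2z.png

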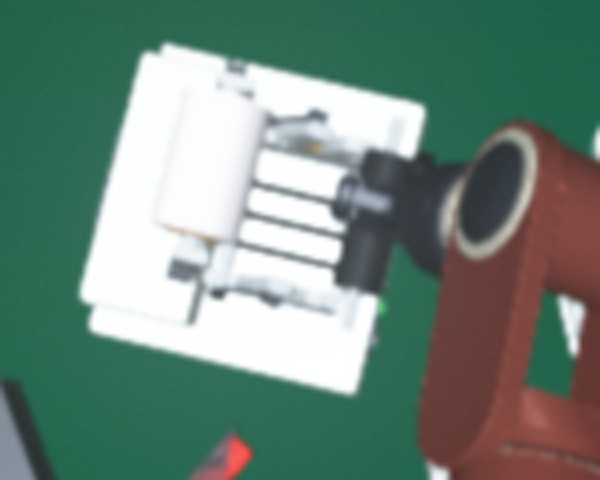

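Run:
```python
from h import *
O=np.array([.55,.19]); a=np.radians(76.9); cx=np.array([np.cos(a),np.sin(a)]); cy=np.array([-cx[1],cx[0]])
for n in('top','side'):
    p,d=load(n,2); q=p.astype(int); g=q.max(-1)
    uu,vv=np.meshgrid(np.arange(640),np.arange(400))
    P=ray(n,np.c_[uu.ravel(),vv.ravel()],.2105+(.008)).reshape(400,640,3)
    L=np.stack([(P[...,:2]-O)@cx,(P[...,:2]-O)@cy],-1)
    m=(g<95)&(g-q.min(-1)<25)&(abs(L[...,0]+.065)<.012)&(abs(L[...,1])<.08)
    t=L[m]; print(n,m.sum(),np.percentile(t[:,1],[0,1,3,97,99,100]).round(4))
    for y0 in(.03,.04,-.03,-.04):
        k=m&(abs(L[...,1]-y0)<.006); print('  y',y0,'x rng',L[k][:,0].min().round(4) if k.any() else None,L[k][:,0].max().round(4) if k.any() else None)
    # intensity profile along y at x ~ -.065
    for xx in(-.066,):
        ys=np.arange(-.075,.0751,.0025); pts=np.c_[O+xx*cx+ys[:,None]*cy,np.full(len(ys),.2185)]
        uv=proj(n,pts).astype(np.float32); v=cv2.remap(p.max(-1),uv[:,0].reshape(1,-1),uv[:,1].reshape(1,-1),cv2.INTER_LINEAR)[0]; print('  ',list(zip((ys*1000).round(1),v)))
```

```text
top 226 [-0.0449 -0.0435 -0.0421  0.0457  0.0474  0.0482]
  y 0.03 x rng -0.0767 -0.0538
  y 0.04 x rng -0.0767 -0.0531
  y -0.03 x rng -0.0765 -0.0535
  y -0.04 x rng -0.0765 -0.0535
   [(np.float64(-75.0), np.uint8(251)), (np.float64(-72.5), np.uint8(247)), (np.float64(-70.0), np.uint8(242)), (np.float64(-67.5), np.uint8(239)), (np.float64(-65.0), np.uint8(238)), (np.float64(-62.5), np.uint8(239)), (np.float64(-60.0), np.uint8(240)), (np.float64(-57.5), np.uint8(240)), (np.float64(-55.0), np.uint8(239)), (np.float64(-52.5), np.uint8(234)), (np.float64(-50.0), np.uint8(202)), (np.float64(-47.5), np.uint8(149)), (np.float64(-45.0), np.uint8(107)), (np.float64(-42.5), np.uint8(91)), (np.float64(-40.0), np.uint8(89)), (np.float64(-37.5), np.uint8(90)), (np.float64(-35.0), np.uint8(91)), (np.float64(-32.5), np.uint8(90)), (np.float64(-30.0), np.uint8(90)), (np.float64(-27.5), np.uint8(87)), (np.float64(-25.0), np.uint8(82)), (np.float64(-22.5), np.uint8(80)), (np.float64(-20.0), np.uint8(91)), (np.float64(-17.5), np.uint8(129)), (np.float64(-15.0), np.uint8(167)), (np.float64(-12.5), np
[... 2825 characters left out ...]
nt8(73)), (np.float64(27.5), np.uint8(75)), (np.float64(30.0), np.uint8(75)), (np.float64(32.5), np.uint8(76)), (np.float64(35.0), np.uint8(75)), (np.float64(37.5), np.uint8(73)), (np.float64(40.0), np.uint8(72)), (np.float64(42.5), np.uint8(74)), (np.float64(45.0), np.uint8(78)), (np.float64(47.5), np.uint8(93)), (np.float64(50.0), np.uint8(123)), (np.float64(52.5), np.uint8(161)), (np.float64(55.0), np.uint8(186)), (np.float64(57.5), np.uint8(201)), (np.float64(60.0), np.uint8(208)), (np.float64(62.5), np.uint8(209)), (np.float64(65.0), np.uint8(204)), (np.float64(67.5), np.uint8(193)), (np.float64(70.0), np.uint8(182)), (np.float64(72.5), np.uint8(178)), (np.float64(75.0), np.uint8(192))]
```

Run:
```python
from h import *
O=np.array([.55,.19]); a=np.radians(76.9); cx=np.array([np.cos(a),np.sin(a)]); cy=np.array([-cx[1],cx[0]])
def prof(n,p,x,ys,z):
    pts=np.c_[O+x*cx+ys[:,None]*cy,np.full(len(ys),z)]
    uv=proj(n,pts).astype(np.float32); return cv2.remap(p[...,0],uv[:,0].reshape(1,-1),uv[:,1].reshape(1,-1),cv2.INTER_LINEAR)[0].astype(float)
for n in('top','side'):
    p,d=load(n,0)
    E=[]
    for x in(-.05,-.03,-.01,.01,.03,.05,.07,.09):
        r=[]
        for s in(-1,1):
            ys=s*np.arange(.105,.135,.0005); v=prof(n,p,x,ys,.046); th=130
            k=np.nonzero(v<th)[0]; r.append(ys[k[0]] if len(k) and k[0]>0 else np.nan)
        E.append(r)
    E=np.array(E); print(n,'base edges',(E*1000).round(1).tolist(),'mid',np.nanmean(E.sum(1)/2*1000).round(2))
    # front edge at z=.046
    f=[]
    for y in(-.1,-.08,-.06,-.03,0,.03,.06,.08,.1):
        xs=np.arange(-.05,-.11,-.0005); pts=np.c_[O+xs[:,None]*cx+y*cy,np.full(len(xs),.046)]; uv=proj(n,pts).astype(np.float32); v=cv2.remap(p[...,0],uv[:,0].reshape(1,-1),uv[:,1].reshape(1,-1),cv2.INTER_LINEAR)[0]
        k=np.nonzero(v<130)[0]; f.append(xs[k[0]] if len(k) else np.nan)
    print('  front',(np.array(f)*1000).round(1))
    for x in(.03,.042,.05):
        z=.265+np.sqrt(.03**2-(x-.042)**2); ys=np.arange(-.07,.0701,.004); print('  roll x',x,list(zip((ys*1000).round().astype(int),prof(n,p,x,ys,z).astype(int))))
    # cheeks: profile at s=30 along slot front edge
    for s in(20,35):
        x=-.574*s/1000-.012*.82;z=.12+.819*s/1000-.012*.574; ys=np.arange(-.08,.0801,.003); print('  cheek s',s,list(zip((ys*1000).round().astype(int),prof(n,p,x,ys,z).astype(int))))
```

```text
top base edges [[-124.0, 121.0], [-123.5, 120.5], [-123.5, 121.0], [-123.5, 120.5], [-123.0, 121.0], [-123.5, 121.0], [-123.0, 121.0], [-122.0, 121.0]] mid -1.19
  front [-69.  -68.5 -68.5 -69.  -69.  -69.5 -69.5 -69.5 -69.5]
  roll x 0.03 [(np.int64(-70), np.int64(113)), (np.int64(-66), np.int64(159)), (np.int64(-62), np.int64(178)), (np.int64(-58), np.int64(232)), (np.int64(-54), np.int64(233)), (np.int64(-50), np.int64(222)), (np.int64(-46), np.int64(247)), (np.int64(-42), np.int64(253)), (np.int64(-38), np.int64(253)), (np.int64(-34), np.int64(253)), (np.int64(-30), np.int64(253)), (np.int64(-26), np.int64(252)), (np.int64(-22), np.int64(253)), (np.int64(-18), np.int64(253)), (np.int64(-14), np.int64(253)), (np.int64(-10), np.int64(253)), (np.int64(-6), np.int64(253)), (np.int64(-2), np.int64(253)), (np.int64(2), np.int64(253)), (np.int64(6), np.int64(252)), (np.int64(10), np.int64(253)), (np.int64(14), np.int64(253)), (np.int64(18), np.int64(253)), (np.int64(22), np.int64(253)), (np.int64(26), np.int64(253)), (np.int64(30), np.int64(253)), (np.int64(34), np.int64(253)), (np.int6
[... 12332 characters left out ...]
), np.int64(180)), (np.int64(16), np.int64(183)), (np.int64(19), np.int64(184)), (np.int64(22), np.int64(183)), (np.int64(25), np.int64(182)), (np.int64(28), np.int64(182)), (np.int64(31), np.int64(183)), (np.int64(34), np.int64(184)), (np.int64(37), np.int64(188)), (np.int64(40), np.int64(187)), (np.int64(43), np.int64(186)), (np.int64(46), np.int64(184)), (np.int64(49), np.int64(185)), (np.int64(52), np.int64(190)), (np.int64(55), np.int64(197)), (np.int64(58), np.int64(195)), (np.int64(61), np.int64(183)), (np.int64(64), np.int64(162)), (np.int64(67), np.int64(163)), (np.int64(70), np.int64(179)), (np.int64(73), np.int64(191)), (np.int64(76), np.int64(193)), (np.int64(79), np.int64(191))]
```

```bash
python3 -m crank '[[[0.005,0.007,-0.01,0.2],[0.0065,0.015,-0.021,0.2],[0.008,0.023,-0.032,0.2],[0.01,0.031,-0.043,0.2],[0.0116,0.0385,-0.054,0.2]]]' >/dev/null
python3 -m crank '[[[0,0,0,0],[0,0,0,0]]]'
python3 st.py;  cat > snap.py <<'E'
from h import *
from station import *
import sys
i=sys.argv[1]
for n in("side","top"):
    p,d=get_image(n); np.savez(f"{n}{i}.npz",p=p,d=d)
    b=(150,220,290,400) if n=='side' else (115,215,200,320)
    cv2.imwrite(f'pics/{n}{i}z.png',cv2.resize(p[b[0]:b[1],b[2]:b[3],::-1],None,fx=6,fy=6,interpolation=cv2.INTER_CUBIC))
O=np.array([.551,.1898]); a=np.radians(77.1); cx=np.array([np.cos(a),np.sin(a)]); cy=np.array([-cx[1],cx[0]])
o=get_obs(); M=R.from_rotvec(o['tool_rot']).as_matrix(); C=o['tool_pos']-.0156*M[:,0]
x,y,z=(C[:2]-O)@cx,(C[:2]-O)@cy,C[2]-.12
print('axis est: slotx',(x*.8192+z*.5736).round(4),'s',(-x*.5736+z*.8192).round(4),'y',y.round(4))
E
python3 snap.py 3
```

```text
t: 9.3
tool_pos: [0.5483, 0.1722, 0.1416]
tool_rot: [0.6, 1.432, 0.245]
contact_force: [-0.5, 0.1, -4.1]
opening: 0.0343
q [-0.0847 -0.1073  1.9975  0.5851  1.1982 -1.6235] tool x [ 0.145   0.5039 -0.8515] y [0.1925 0.8298 0.5239] f [-0.5  0.1 -4.1] tq [-0.55  0.16  0.01] tilt 31.63
axis est: slotx -0.0003 s 0.045 y -0.0021
```

View pics/side3z.png

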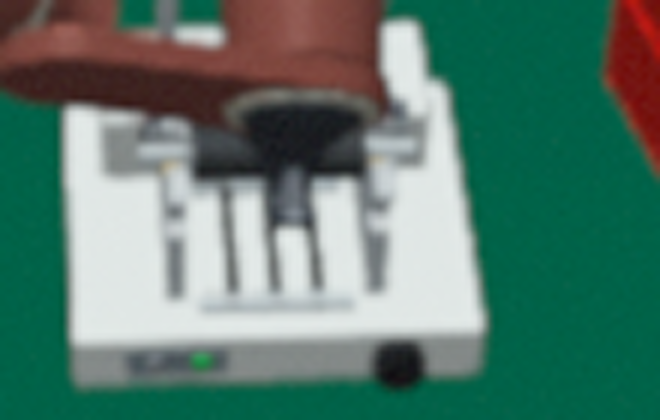

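View pics/top3z.png

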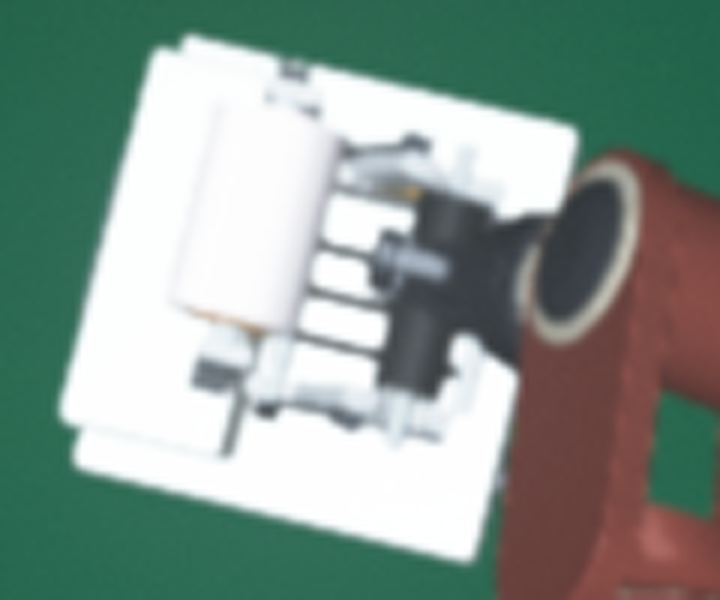

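```bash
cat > meas.py <<'E'
from h import *
import sys
i=sys.argv[1]; s=float(sys.argv[2])
O=np.array([.551,.1898]); a=np.radians(77.1); cx=np.array([np.cos(a),np.sin(a)]); cy=np.array([-cx[1],cx[0]])
for n in('top','side'):
    p,d=load(n,i); 
    r=[]
    for off in(-.006,-.003,0,.003):
        x=-.574*s+off; z=.12+.819*s+np.sqrt(.018**2-off**2)*.6
        for sg in(1,-1):
            ys=sg*np.arange(.03,.062,.0005); pts=np.c_[O+x*cx+ys[:,None]*cy,np.full(len(ys),z)]
            uv=proj(n,pts).astype(np.float32); v=cv2.remap(p.max(-1),uv[:,0].reshape(1,-1),uv[:,1].reshape(1,-1),cv2.INTER_LINEAR)[0].astype(float)
            k=np.nonzero(v>(v[:15].min()+v.max())/2)[0]; r.append(ys[k[0]] if len(k) else np.nan)
    r=np.array(r).reshape(-1,2)*1000; print(n,r.round(1).tolist(),'mid',np.nanmean(r.sum(1)/2).round(2))
E
python3 meas.py 3 .045
```

```text
top [[50.5, -49.5], [50.0, -50.0], [50.0, -50.5], [50.0, -51.0]] mid -0.06
side [[50.5, -46.5], [50.5, -46.0], [50.0, -46.0], [50.0, -47.5]] mid 1.88
```

```bash
python3 -m crank '[[[0.0005,0.002,-0.003,0],[0.001,0.0045,-0.0066,0],[0.0015,0.0067,-0.0098,0]]]'; python3 st.py
python3 -m crank '[[[0.0005,0.002,-0.003,0],[0.001,0.0045,-0.0066,0],[0.001,0.0045,-0.0066,0]]]'; python3 st.py
```

```text
t: 9.65
tool_pos: [0.5512, 0.1788, 0.1333]
tool_rot: [0.6, 1.429, 0.245]
contact_force: [0.3, 0.1, -3.7]
opening: 0.0344
q [-0.0712 -0.0902  1.997   0.5899  1.1743 -1.6238] tool x [ 0.1481  0.5039 -0.851 ] y [0.191  0.8297 0.5245] f [ 0.3  0.1 -3.7] tq [-0.47  0.09  0.02] tilt 31.68
t: 9.9
tool_pos: [0.5512, 0.1839, 0.1254]
tool_rot: [0.6, 1.432, 0.246]
contact_force: [-0.0, -0.7, -3.4]
opening: 0.0343
q [-0.0613 -0.0766  1.9989  0.593   1.1591 -1.624 ] tool x [ 0.1452  0.5042 -0.8513] y [0.1915 0.8298 0.5241] f [-0.  -0.7 -3.4] tq [-0.5   0.18  0.01] tilt 31.65
```

```bash
cat > s.py <<'E'
from h import *
from station import get_obs
o=get_obs(); M=R.from_rotvec(o['tool_rot']).as_matrix(); C=o['tool_pos']-.0156*M[:,0]
O=np.array([.551,.1898]); a=np.radians(77.1); cx=np.array([np.cos(a),np.sin(a)]); cy=np.array([-cx[1],cx[0]])
x,y,z=(C[:2]-O)@cx,(C[:2]-O)@cy,C[2]-.12; f=o['contact_force']-[-.3,0,-3.9]
F=(f[:2]@cx,f[:2]@cy,f[2]); 
print('t',round(o['t'],2),'slotx %.1f s %.1f y %.1f mm'%((x*.8192+z*.5736)*1e3,(-x*.5736+z*.8192)*1e3,y*1e3),'Falong(u) %.1f Fslotx %.1f Fy %.1f'%(-F[0]*.5736+F[2]*.8192,F[0]*.8192+F[2]*.5736,F[1]),'tq',o['wrist_torque'].round(2),'open',round(float(o['opening']),4),'q3',o['q'][2].round(3))
E
python3 s.py
python3 -m crank '[[[0.0003,0.0011,-0.0016,0],[0.0005,0.0022,-0.0033,0]]]'>/dev/null; python3 s.py
python3 -m crank '[[[0.0003,0.0011,-0.0016,0],[0.0005,0.0022,-0.0033,0]]]'>/dev/null; python3 s.py
```

```text
t 9.9 slotx -0.7 s 23.2 y -1.1 mm Falong(u) 0.8 Fslotx -0.2 Fy -0.4 tq [-0.5   0.18  0.01] open 0.0343 q3 1.999
t 10.07 slotx -0.1 s 20.3 y -1.9 mm Falong(u) 0.6 Fslotx 0.7 Fy -0.4 tq [-0.56  0.16 -0.01] open 0.0341 q3 1.998
t 10.23 slotx -0.3 s 16.3 y -1.9 mm Falong(u) 0.0 Fslotx 1.0 Fy -0.3 tq [-0.56  0.15  0.  ] open 0.034 q3 1.998
```

```bash
python3 -m crank '[[[0.0003,0.0011,-0.0016,0]]]'>/dev/null; python3 s.py
python3 -m crank '[[[0.0003,0.0011,-0.0016,0]]]'>/dev/null; python3 s.py
python3 -m crank '[[[0.0003,0.0011,-0.0016,0]]]'>/dev/null; python3 s.py
python3 -m crank '[[[0.0003,0.0011,-0.0016,0]]]'>/dev/null; python3 s.py
```

```text
t 10.32 slotx -0.3 s 14.2 y -1.8 mm Falong(u) -0.2 Fslotx 0.4 Fy -0.4 tq [-0.53  0.19 -0.  ] open 0.0343 q3 1.998
t 10.4 slotx -0.3 s 12.2 y -1.9 mm Falong(u) 0.9 Fslotx 0.2 Fy -0.7 tq [-0.61  0.15 -0.02] open 0.0346 q3 1.998
t 10.48 slotx -0.8 s 10.5 y -2.1 mm Falong(u) 6.4 Fslotx -5.3 Fy -0.3 tq [-1.34  0.39 -0.02] open 0.0341 q3 1.998
t 10.57 slotx -1.1 s 9.1 y -2.4 mm Falong(u) 11.4 Fslotx -5.0 Fy 0.9 tq [-1.33  0.63  0.17] open 0.0344 q3 1.998
```

```bash
python3 -m crank '[[[0.0002,0.0008,-0.0012,0]]]'>/dev/null; python3 s.py
python3 -m crank '[[[0.0002,0.0008,-0.0012,0]]]'>/dev/null; python3 s.py
python3 -m crank '[[[0.0002,0.0008,-0.0012,0]]]'>/dev/null; python3 s.py
```

```text
t 10.65 slotx -1.1 s 7.9 y -2.6 mm Falong(u) 9.3 Fslotx -5.8 Fy 1.3 tq [-1.33  0.54  0.12] open 0.0346 q3 1.997
t 10.73 slotx -1.1 s 6.5 y -2.8 mm Falong(u) 8.0 Fslotx -5.2 Fy -0.0 tq [-1.31  0.48  0.05] open 0.0344 q3 1.997
t 10.82 slotx -1.1 s 5.0 y -2.8 mm Falong(u) 6.2 Fslotx -3.7 Fy 0.1 tq [-1.25  0.36 -0.01] open 0.0344 q3 1.997
```

```bash
python3 -m crank '[[[0.0002,0.0008,-0.0012,0]]]'>/dev/null; python3 s.py
python3 -m crank '[[[0.0002,0.0008,-0.0012,0]]]'>/dev/null; python3 s.py
python3 -m crank '[[[0.0002,0.0008,-0.0012,0]]]'>/dev/null; python3 s.py
```

```text
t 10.9 slotx -1.1 s 3.3 y -2.8 mm Falong(u) 2.5 Fslotx -3.9 Fy -0.6 tq [-1.18  0.23 -0.04] open 0.0344 q3 1.997
t 10.98 slotx -0.9 s 1.9 y -2.8 mm Falong(u) 20.8 Fslotx -6.1 Fy 3.8 tq [-1.52  0.86  0.26] open 0.034 q3 1.997
t 11.07 slotx -0.9 s 1.8 y -2.9 mm Falong(u) 30.8 Fslotx -6.9 Fy 9.3 tq [-1.79  1.64  0.56] open 0.0341 q3 1.996
```

```bash
python3 -m crank '[[[-0.0007,0.0002,0,0],[-0.0007,0.0002,0,0]]]'>/dev/null; python3 s.py
python3 -m crank '[[[0,0,0,0],[0,0,0,0],[0,0,0,0],[0,0,0,0]]]' 0.65 >/dev/null; python3 s.py
```

```text
t 11.23 slotx -0.9 s 1.9 y -2.8 mm Falong(u) 17.0 Fslotx -6.2 Fy 2.4 tq [-1.62  0.77  0.14] open 0.0345 q3 1.997
t 11.57 slotx 0.4 s -0.1 y -1.6 mm Falong(u) 3.5 Fslotx 2.1 Fy 0.7 tq [-0.25  0.12 -0.05] open 0.0558 q3 1.999
```

```bash
python3 -m crank '[[[-0.0022,-0.0076,0.0128,0],[-0.0051,-0.0176,0.0298,0],[-0.0087,-0.0302,0.051,0],[-0.0131,-0.0454,0.0766,0],[-0.0174,-0.0605,0.1021,0]]]' ; python3 -m crank '[[[-0.01,-0.04,0.01,0],[-0.02,-0.08,0.02,0],[-0.03,-0.12,0.03,0],[-0.04,-0.16,0.03,0]]]' >/dev/null; python3 s.py; python3 snap.py 4
```

```text
t: 11.98
tool_pos: [0.5365, 0.1368, 0.2091]
tool_rot: [0.6, 1.431, 0.247]
contact_force: [0.5, 1.1, -0.3]
opening: 0.0554
t 12.32 slotx -109.0 s 240.7 y 4.7 mm Falong(u) 3.3 Fslotx 3.3 Fy -1.4 tq [-0.26  0.08 -0.02] open 0.0553 q3 1.966
axis est: slotx -0.1128 s 0.241 y 0.0041
```

View pics/side4z.png

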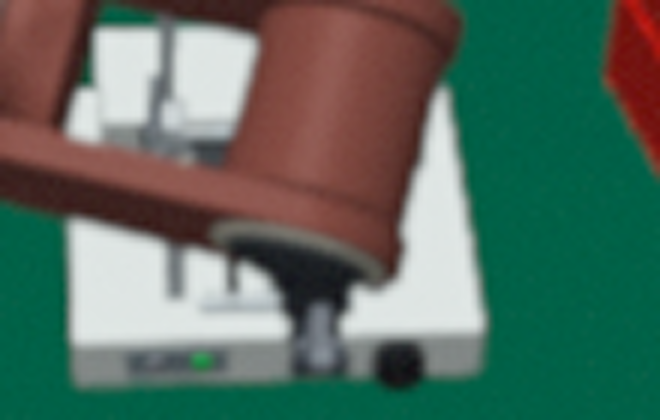

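View pics/top4z.png

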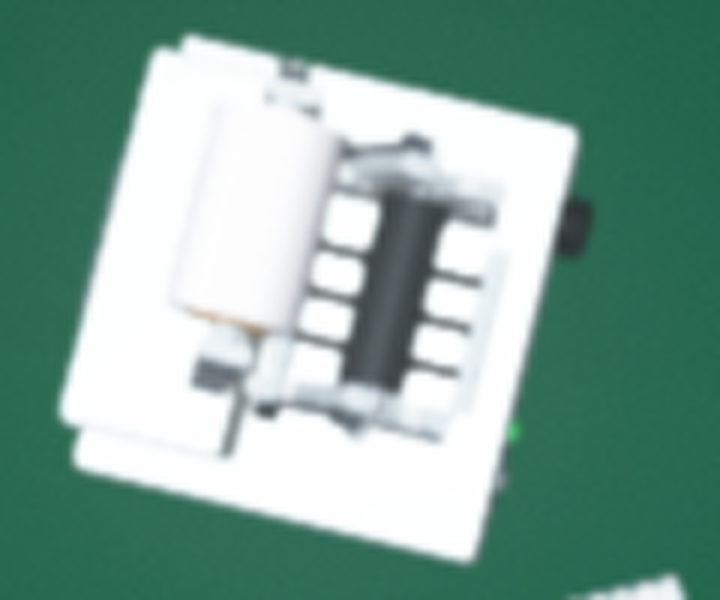

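```bash
python3 -m crank '[[[-0.01,-0.035,0.01,0],[-0.02,-0.07,0.02,0],[-0.03,-0.11,0.03,0],[-0.04,-0.15,0.03,0],[-0.04,-0.18,0.03,0]]]' >/dev/null; python3 snap.py 5; python3 meas.py 5 .0015
python3 - <<'E'
from h import *
O=np.array([.551,.1898]); a=np.radians(77.1); cx=np.array([np.cos(a),np.sin(a)]); cy=np.array([-cx[1],cx[0]])
from scipy.optimize import least_squares
for n in('top','side'):
  for i in (5,):
    p,d=load(n,i); W=cloud(n,d); q=p.astype(int); g=q.max(-1)
    L=np.stack([(W[...,:2]-O)@cx,(W[...,:2]-O)@cy,W[...,2]-.12],-1)
    m=(g<110)&(g-q.min(-1)<30)&(abs(L[...,0])<.03)&(abs(L[...,1])<.046)&(abs(L[...,2])<.03)
    X=L[m]
    def f(v):
        A=np.array([v[0],0,v[1]]); D=np.array([v[2],1,v[3]]); D/=np.linalg.norm(D); w=X-A; w=w-np.outer(w@D,D); return np.linalg.norm(w,axis=1)-.018
    s=least_squares(f,[0,0,0,0],loss='soft_l1',f_scale=.002).x
    print(n,m.sum(),'slotx %.1f s %.1f'%((s[0]*.819+s[1]*.574)*1e3,(-s[0]*.574+s[1]*.819)*1e3),'slopes',s[2:].round(4),'ds per 118mm: %.2f'%((-s[2]*.574+s[3]*.819)*118))
E
```

```text
axis est: slotx -0.2461 s 0.3695 y 0.0032
top [[48.5, -51.5], [49.0, -52.5], [48.5, -57.0], [49.0, -57.0]] mid -2.88
side [[35.0, -50.0], [36.0, -50.0], [32.5, -50.0], [32.5, -50.0]] mid -8.0
top 305 slotx -2.3 s 1.9 slopes [-0.006  -0.0014] ds per 118mm: 0.27
side 107 slotx -0.7 s 1.9 slopes [-0.0346 -0.0474] ds per 118mm: -2.23
```

View pics/side5z.png

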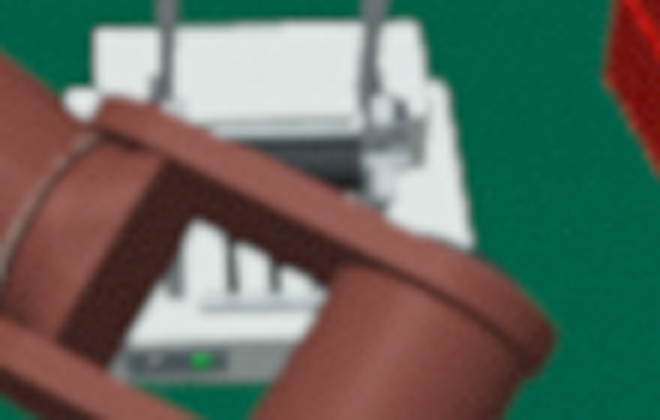

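```bash
python3 -m crank '[[[0.03,-0.02,0.02,0],[0.06,-0.04,0.04,0],[0.09,-0.07,0.05,0],[0.12,-0.1,0.05,0],[0.15,-0.13,0.05,0]]]' ; python3 -m crank '[[[0.03,-0.025,0,0],[0.06,-0.05,0,0],[0.09,-0.075,0,0],[0.09,-0.1,0,0],[0.09,-0.1,0,0]]]' >/dev/null; python3 snap.py 6
python3 - <<'E'
from h import *
O=np.array([.551,.1898]); a=np.radians(77.1); cx=np.array([np.cos(a),np.sin(a)]); cy=np.array([-cx[1],cx[0]])
from scipy.optimize import least_squares
for n in('top','side'):
    p,d=load(n,6); W=cloud(n,d); q=p.astype(int); g=q.max(-1)
    L=np.stack([(W[...,:2]-O)@cx,(W[...,:2]-O)@cy,W[...,2]-.12],-1)
    m=(g<110)&(g-q.min(-1)<30)&(abs(L[...,0])<.03)&(abs(L[...,1])<.046)&(abs(L[...,2])<.03)
    X=L[m]
    def f(v):
        A=np.array([v[0],0,v[1]]); D=np.array([v[2],1,v[3]]); D/=np.linalg.norm(D); w=X-A; w=w-np.outer(w@D,D); return np.linalg.norm(w,axis=1)-.018
    s=least_squares(f,[0,0,0,0],loss='soft_l1',f_scale=.002).x
    print(n,m.sum(),'slotx %.1f s %.1f'%((s[0]*.819+s[1]*.574)*1e3,(-s[0]*.574+s[1]*.819)*1e3),'ds per 118mm: %.2f'%((-s[2]*.574+s[3]*.819)*118))
p,_=load('side',6); cv2.imwrite('pics/side6f.png',p[:,:,::-1])
E
```

```text
t: 13.35
tool_pos: [0.6076, -0.3287, 0.3197]
tool_rot: [0.597, 1.428, 0.247]
contact_force: [-0.4, -0.9, 0.4]
opening: 0.0553
axis est: slotx -0.3533 s 0.5037 y -0.2788
top 301 slotx -2.2 s 1.9 ds per 118mm: 1.35
side 0 slotx 0.0 s 0.0 ds per 118mm: 0.00
```

View pics/side6z.png

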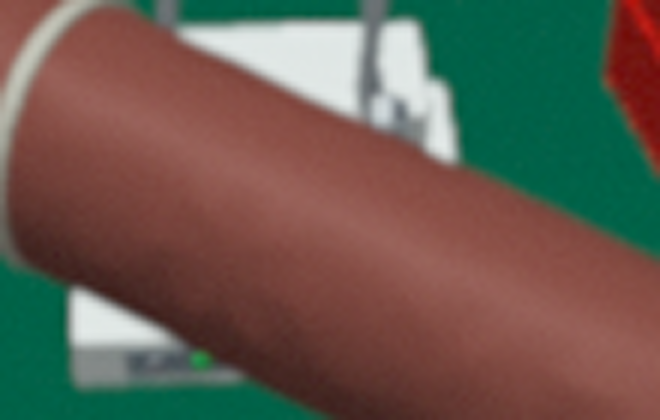

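View pics/side6f.png

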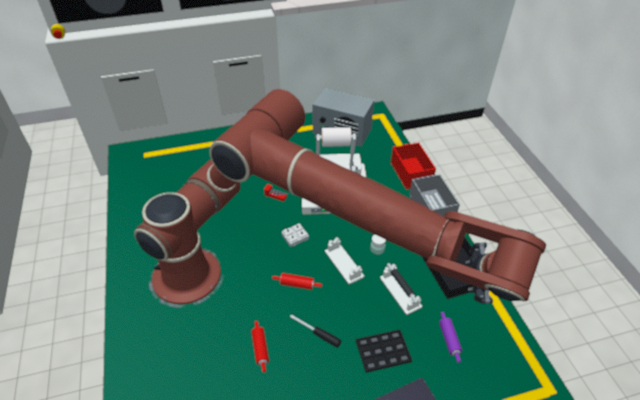

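```bash
python3 -m crank '[[[-0.035,-0.01,0.01,0],[-0.07,-0.02,0.02,0],[-0.11,-0.03,0.02,0],[-0.15,-0.04,0.02,0],[-0.19,-0.05,0.02,0]]]' >/dev/null; python3 -m crank '[[[-0.04,-0.01,0,0],[-0.08,-0.02,0,0],[-0.12,-0.03,0,0],[-0.16,-0.04,0,0],[-0.18,-0.04,0,0]]]'
cat > avg.py <<'E'
from h import *
from station import *
from scipy.optimize import least_squares
O=np.array([.551,.1898]); a=np.radians(77.1); cx=np.array([np.cos(a),np.sin(a)]); cy=np.array([-cx[1],cx[0]])
for n in('top','side'):
    Xs=[]
    for k in range(5):
        p,d=get_image(n); W=cloud(n,d); q=p.astype(int); g=q.max(-1)
        L=np.stack([(W[...,:2]-O)@cx,(W[...,:2]-O)@cy,W[...,2]-.12],-1)
        m=(g<110)&(g-q.min(-1)<30)&(abs(L[...,0])<.03)&(abs(L[...,1])<.046)&(abs(L[...,2])<.03); Xs.append(L[m])
    cv2.imwrite(f'pics/{n}7.png',p[:,:,::-1]); np.savez(f'{n}7.npz',p=p,d=d)
    for X in Xs+[np.concatenate(Xs)]:
        if len(X)<50: print(n,len(X)); continue
        def f(v):
            A=np.array([v[0],0,v[1]]); D=np.array([v[2],1,v[3]]); D/=np.linalg.norm(D); w=X-A; w=w-np.outer(w@D,D); return np.linalg.norm(w,axis=1)-.018
        s=least_squares(f,[0,0,0,0],loss='soft_l1',f_scale=.002).x
        print(n,len(X),'slotx %.1f s %.1f'%((s[0]*.819+s[1]*.574)*1e3,(-s[0]*.574+s[1]*.819)*1e3),'ds per 118mm: %.2f'%((-s[2]*.574+s[3]*.819)*118))
p,_=load('side',7); cv2.imwrite('pics/side7z.png',cv2.resize(p[150:220,290:400,::-1],None,fx=6,fy=6,interpolation=cv2.INTER_CUBIC))
E
python3 avg.py
```

```text
t: 14.7
tool_pos: [0.3221, -0.5186, 0.3393]
tool_rot: [0.6, 1.429, 0.243]
contact_force: [0.4, -0.7, 0.5]
opening: 0.0558
top 302 slotx -2.3 s 2.1 ds per 118mm: -0.32
top 306 slotx -2.3 s 1.8 ds per 118mm: -1.00
top 306 slotx -2.2 s 1.8 ds per 118mm: 0.78
top 306 slotx -2.4 s 2.0 ds per 118mm: 0.32
top 306 slotx -2.1 s 2.0 ds per 118mm: 1.00
top 1526 slotx -2.3 s 2.0 ds per 118mm: 0.16
side 242 slotx 0.4 s 3.0 ds per 118mm: -0.88
side 241 slotx 1.7 s 2.9 ds per 118mm: -1.44
side 244 slotx 1.3 s 3.1 ds per 118mm: 1.37
side 244 slotx 1.5 s 3.3 ds per 118mm: -0.09
side 245 slotx 1.2 s 2.7 ds per 118mm: 0.48
side 1216 slotx 1.2 s 3.0 ds per 118mm: -0.05
```

View pics/side7z.png

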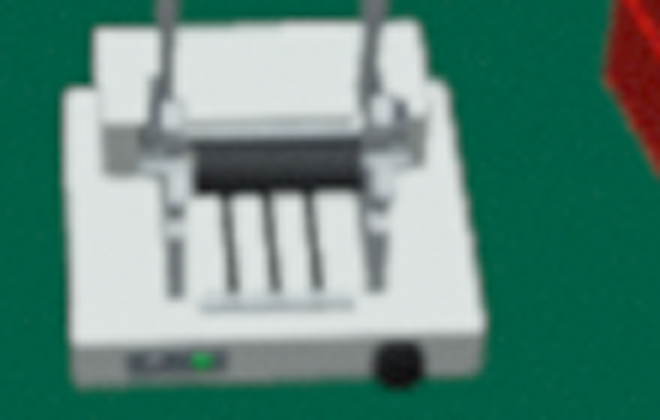

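```bash
python3 -c "
from station import finish_job
print(finish_job())"
```

```text
the job is handed in; nothing more can be done
None
```

I took the thick roller from the nearer rest, fitted it in the cleaner's slots and handed the job in at about 15 s. By feel and by camera it is home on both seats and level. The system gave no verdict, so success is my own reading.

**Leaning the hand:** the moves only allow a turn about the vertical. I tilted the hand 32° by repeatedly reaching past the arm's limit in free air, because the arm keeps the tilt it ends up with. While doing this, joint 3 sat at 0.054–0.055 rad, against a stated lower limit of 0.06. That could be a rounded limit; nothing was reported.

**Pressing home:** the shaft met the catches about 11 mm out from the slots origin, where resistance peaked at about 11 N. It went past them and stopped hard at about 1.8 mm, with 31 N pressing. That stop is about 9–10 mm beyond the catches, as the description said it should be. The wrist moment there came from sideways load and gave no sign of uneven seating. I eased the sideways load before letting go.

**Last camera checks, arm clear:**
- **Level:** averaged over five pictures per camera, the two shaft ends differ in depth by under 0.2 mm. Single pictures scatter by about 1 mm or more, so only the averages mean anything.
- **Depth:** the cameras put the axis at 2.0 mm (top) and 3.0 mm (side), which fits the felt stop.
- **Across the slots:** the two cameras disagree, at -2.3 mm (top) and +1.2 mm (side). I took this as calibration error, because the slot itself leaves the shaft under 1 mm of play.
- **Sideways:** the roller sits about 1.4 mm off the middle.

I did not measure whether the other things on the bench moved. In a side view taken after the fitting, those in view, including the thin roller, looked to be where they started.

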